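# Pour the brass beads from the creamer into the sugar-skull box

## Task

Pick up the white spouted creamer that holds two brass beads, turn it so that its spout faces the open sugar-skull box, and only then tilt it, with the spout low over the box (no more than about a hand's breadth above it), so that both beads roll out into the box. Do not tip the box or push it along, and do not let the creamer fall: stand it upright on the dresser glass again, anywhere clear, with the beads left in the box.

Things in the scene. Friction and masses are not known exactly. Their poses are not given: they have to be found in the camera images.
- creamer: White ceramic creamer, loose, ~220 g, upright, holding both beads. Origin: middle of underside; z up, +x to the spout, -x to the loop handle (to x=-78 mm). Flat parallel sides 54 mm apart (y=+-27), x=-25 to 15, 52 high: grasp across these from above at x=-5 (mass centre). Inner floor z=5 to x=15, then spout floor rises 30 deg to the open lip at x=68, z=36, 36 wide. Starts spout away from robot.
- skull_box: Open sugar-skull box: round white ceramic pot, painted faces on its sides, two brass clips, loose, 450 g. 112 mm outside diameter, 60 high, wall 5, mouth 100 across, inner floor 6 mm up. Origin: middle of underside, z up. Its domed lid lies apart. The white creamer, this box and an empty BLUE creamer of the same shape (bystander) swap places at random, centres at least 150 mm apart.
- bead_a: Brass ball bead, 16 mm diameter, 15 g, loose, free to roll on the white creamer's inner floor; origin at its centre. Beads roll out over the lip once the creamer is tilted spout-down by more than 30 degrees; a slow tilt to 50 or 55 degrees empties it surely.
- bead_b: The second brass bead, just like the first, also in the white creamer; origin at its centre.
There are look-alikes about, which are no part of the job. Leave any red look-alike of the creamer alone.

How it is judged:
By the outcome, as a careful person would: the job done as asked, in the order asked, and still so for the second after the job is handed in, with the robot touching nothing.
It also fails if it takes over 51 s, if anything falls off the work surface, if the arm or the gripper's body presses on something with over 40 N, if the wrist force passes 120 N, or if a joint passes its speed limit or range.

## Robot

A 6-joint arm with a two-finger parallel gripper is mounted at the origin on the work surface. World frame = base frame: x ahead of the robot, y to its left, z up, the work surface at z = 0. Lengths are in m, angles in degrees, forces in N, time in s.
With the tool pointing down it reaches from about 0.275 to 0.775 m from the base axis. Payload 14.6 kg.
Tool frame: the origin (TCP) lies midway between the tips of the shut fingers; the grasp point (between the pads) lies 19 mm behind it; z points along the fingers, y is the line along which they close (so a half turn about z gives the same grasp; the last joint's range is limited). The gripper opens to 85 mm and grips with 20 to 120 N. Pads are 22 mm wide; open, the fingers measure 114 mm over their backs; the gripper's body (76 mm by 85 mm) begins 54 mm behind the grasp point. The pads swing forward as they close: fully open they stand 13 mm farther back than shut.
Start: joints at [57.966, 15.075, -2.767, 72.158, 0, 81.102], TCP at [0.206, 0.483, 0.231] pointing down, gripper open.
Joint ranges: [-151.79, 151.79], [-50.71, 97.33], [-67.44, 78.34], [-121.81, 120.89], [-77.56, 73.72], [-180, 180]. Speed limits (degrees/s): [108.29, 108.29, 147.25, 159.86, 180, 180].

## Interface

Orientations are given as a 3x3 rotation matrix whose columns are the frame's x, y, z axes.
In Python, from workcell import readout, get_image, camera_params, workorder, finder gives the robot as it stands. The module is installed in compiled form; this text tells all that it offers.
- The arm moves only by the tool step_arm, never from a script. Its argument "moves" is a list of rows, each a list of 2 entries, a list of its own where there are three numbers: the shift along the world's x, y, z in units of 200 mm (1.0 is 200 mm), then the turn, a rotation vector about the world's x, y, z in units of 180 degrees (1.0 is 180 degrees). A call has 1 to 20 rows; each row is the pose to reach, as a shift and turn from the pose commanded when the call began, turning the shorter way round; what a row does not reach only later rows make up. A row lasts 1/10 s, in which the tool goes at most 50 mm and 8.59 degrees, less where a joint would pass 70% of its speed; a pose out of reach is approached as far as the arm can. A call with a number of a shift or a turn outside -1 to 1 is refused whole. A call with a gripper value outside its range is refused whole. "hand" is the closure, from 0 (fully open) to 1 (shut), set as the call begins (left out, the last holds). The fingers move at their own pace and stop on an object; "squeeze" is the grip in N (left out, the last holds). Time passes only in rows, so rows that repeat a pose let the fingers close. It gives the time, the measured TCP pose, the force, the opening and the grip force at its end, in the units of the state.
- readout.state(): the state, without advancing time (a new reading comes with each control period).
- get_image(name): name is "scene" or "top" or "wrist"; returns (picture, depth): 420x560x3 uint8, red, green, blue; 420x560 float32, m along the optical axis (not along the pixel's ray), 0 where there is no reading.
- camera_params(name): a dict with "fx", "fy", "cx", "cy" (pixels), "rvec" (rotation vector, rad) and "tvec" (3), from world to camera coordinates, as OpenCV has them. Camera axes: x right, y down, z forward; pixel columns grow to the right and rows downward; lengths in m; the calibration is good to about 2 mm. The wrist camera is an equidistant fisheye: a pixel r from the principal point sees the ray r / f radians off the axis. A picture is of the moment at which its call begins: read the wrist's pose just before it. camera_params takes no time and is no camera call; for the wrist camera it gives the pose at the moment of the call.
- workorder.job_done(): hands the job in; it is judged then, once.
Trained networks look in the newest picture that a camera, given by its name, has taken for a name from the list of things; names that differ only in an ending like _2 or _b are one class to them, and where a whole thing is asked for, a point or a joint stands for the part that bears it (a point fixed in the world has none). Each returns a list of dicts, best first, with "score" (0 to 1); they miss things now and then, are a little off and sometimes report something else, mostly with a low value. They report only what shows in the picture. A call takes as long as a camera call. They do not tell look-alikes from the thing itself.
- finder.find_in(camera, thing): "pixel" ([row, column] in pixels, amid what is visible of it).
- finder.outline_of(camera, thing): "mask" (420x560 bool, what is visible of it) and "pixel" ([row, column] in pixels, amid what is visible of it).
The state is a dict: "t": time; "joint_pos": joint angles; "joint_velocities": joint speeds; "tau": joint torques, N m; "position": TCP position; "ee_rot": TCP orientation; "force": force on the tool from outside, world axes, zero at the start; "torque": the same for the moment, N m; "opening": finger opening in m; "grip_force": force on a finger pad.
Only numpy, scipy, OpenCV 4.12 (cv2) and the standard library are available. Lean on these libraries where they do the work, as an engineer would, in place of code of your own. Each camera call takes 0.05 s, during which the arm holds its last target. There are 200 camera calls.

## Working session

There is one attempt and no reset: what is moved stays moved. The work goes in short steps, Python scripts to look and compute and a tool call to move; the robot and the scene stay as the last step left them, time stands still between calls to the robot, and variables do not carry over. Pictures are saved under pics/ and viewed, at most 10 in all, crops included, and the job is handed in when it is done.

Besides the shell and the picture viewer there is one more tool, called after ">>>" as name(argument=value, ...), one argument or row to a line, values as JSON. step_arm: Moves the arm, as the interface text tells. Shifts and turns lie within -1 to 1; 1 stands for 200 mm of shift or 180 degrees of turn. Its arguments: {"type":"object","properties":{"moves":{"type":"array"},"hand":{"type":"number"},"squeeze":{"type":"number"}},"required":["moves"]}

```bash
mkdir -p pics; cat > h.py <<'E'
import numpy as np, cv2
from workcell import readout, get_image, camera_params, workorder, finder
def cam(n):
    p=camera_params(n); R=cv2.Rodrigues(np.array(p["rvec"],float))[0]; return p,R,np.array(p["tvec"],float).ravel()
def cloud(n,d,mask):
    p,R,t=cam(n); r,c=np.nonzero(mask&(d>0)); z=d[r,c]
    X=np.stack([(c-p["cx"])/p["fx"]*z,(r-p["cy"])/p["fy"]*z,z],1)
    return (X-t)@R
def save(n,im): cv2.imwrite(f"pics/{n}.png",im[:,:,::-1])
E
python3 - <<'E'
from h import *
ims=[]
for n in ["top","scene"]:
    im,d=get_image(n); ims.append(im); np.savez(f"{n}.npz",im=im,d=d)
    save(n+"0",im)
    for th in ["creamer","skull_box"]:
        for o in finder.outline_of(n,th):
            P=cloud(n,d,o["mask"]); 
            print(n,th,round(o["score"],2),np.round(o["pixel"]),np.round(np.median(P,0),3),np.round(np.percentile(P,[2,98],axis=0),3).tolist(),im[o["mask"]].mean(0).round())
print(readout.state()["t"])
E
```

```text
top creamer 0.96 [281. 443.] [ 0.362 -0.278  0.02 ] [[0.328, -0.332, 0.002], [0.397, -0.21, 0.054]] [176.  46.  32.]
top creamer 0.82 [165. 429.] [ 0.556 -0.257  0.028] [[0.491, -0.293, 0.001], [0.613, -0.213, 0.054]] [171. 165. 151.]
top skull_box 0.67 [202. 285.] [ 0.492 -0.019  0.009] [[0.432, -0.068, 0.004], [0.536, 0.031, 0.062]] [188. 181. 165.]
scene creamer 0.68 [299. 194.] [ 0.556 -0.257  0.032] [[0.498, -0.295, 0.004], [0.616, -0.216, 0.052]] [140. 134. 124.]
scene creamer 0.65 [233. 130.] [ 0.368 -0.275  0.033] [[0.328, -0.334, 0.0], [0.402, -0.207, 0.052]] [113.  29.  26.]
scene skull_box 0.87 [210. 307.] [ 0.481 -0.016  0.037] [[0.437, -0.075, 0.005], [0.545, 0.031, 0.06]] [135. 125. 113.]
0.3
```

View pics/top0.png

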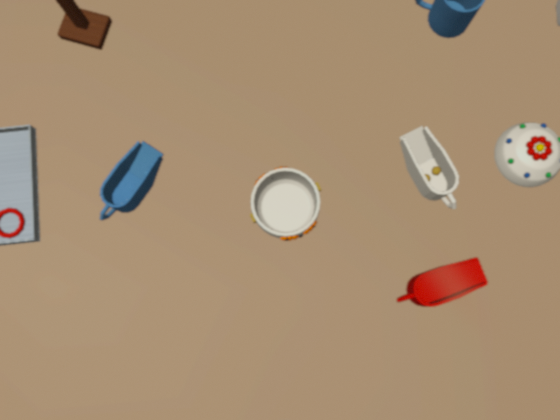

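View pics/scene0.png

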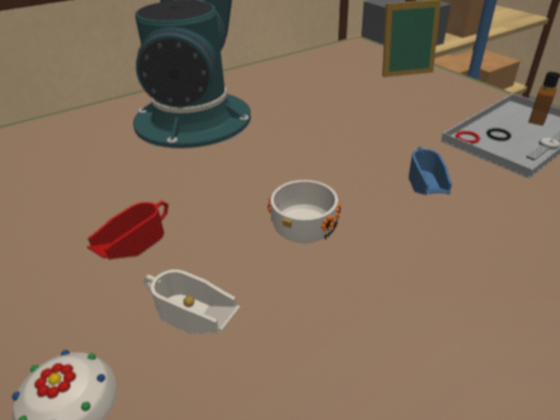

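The top view shows the white creamer at (165,430), with its spout up-left and two beads inside. The box is at (203,286), the lid at (155,530), the red look-alike at (283,445) and the blue creamer at (180,130). The scene view agrees. Next I'll fit the poses.

```bash
python3 - <<'E'
from h import *
C={};B={}
for n in ["top","scene"]:
    im,d=np.load(n+".npz")["im"],np.load(n+".npz")["d"]
    P=cloud(n,d,d>0)
    k=(P[:,2]>.008)&(P[:,2]<.075)
    c=P[k&(np.hypot(P[:,0]-.556,P[:,1]+.257)<.09)&(P[:,1]>-.335)&(P[:,0]>.46)]; C[n]=c
    b=P[(P[:,2]>.052)&(P[:,2]<.07)&(np.hypot(P[:,0]-.49,P[:,1]+.019)<.08)]; B[n]=b
    r=cv2.minAreaRect((c[:,:2]*1000).astype(np.float32)); 
    hi=c[c[:,2]>.045]; r2=cv2.minAreaRect((hi[:,:2]*1000).astype(np.float32))
    (x,y),R=cv2.minEnclosingCircle((b[:,:2]*1000).astype(np.float32))
    print(n,"creamer",r,"rim",r2,np.percentile(c[:,2],[90,99]),"box",x,y,R,np.percentile(b[:,2],[50,98]))
c=np.vstack(list(C.values()))
for a in range(10,50,2):
    t=np.radians(a);u=np.array([np.cos(t),np.sin(t)]);v=np.array([-u[1],u[0]])
    X=c[:,:2]@u;Y=c[:,:2]@v;lo,hi=np.percentile(Y,[.5,99.5]);l2,h2=np.percentile(X,[.3,99.7])
    print(a,round((hi-lo)*1e3,1),round((h2-l2)*1e3,1),np.round((u*(l2+h2)/2+v*(lo+hi)/2)*1e3))
s=readout.state();print(s["joint_pos"],np.round(s["ee_rot"],3),s["position"])
print({k:camera_params("wrist")[k] for k in("tvec","fx","cx","cy")})
E
```

```text
top creamer ((546.8982543945312, -258.70965576171875), (147.445556640625, 55.797908782958984), 26.730796813964844) rim ((545.90478515625, -259.2099914550781), (134.18896484375, 55.797908782958984), 26.730798721313477) [0.05192027 0.05493623] box 487.1114501953125 -18.41837501525879 59.975990295410156 [0.05954597 0.06293864]
scene creamer ((549.4746704101562, -260.2721252441406), (146.4192352294922, 55.03279495239258), 28.500391006469727) rim ((549.7027587890625, -260.0270080566406), (131.5770721435547, 54.79414749145508), 28.566017150878906) [0.05050366 0.05263087] box 488.71502685546875 -20.194562911987305 60.76169204711914 [0.05778916 0.06094014]
10 74.5 140.2 [ 551. -256.]
12 71.9 141.0 [ 551. -256.]
14 69.4 141.4 [ 550. -257.]
16 66.8 141.8 [ 550. -257.]
18 64.3 142.2 [ 550. -258.]
20 61.9 142.3 [ 550. -258.]
22 59.6 142.5 [ 550. -259.]
24 58.1 142.6 [ 550. -259.]
26 57.1 142.7 [ 550. -259.]
28 56.7 142.6 [ 549. -259.]
30 57.3 142.6 [ 549. -259.]
32 58.4 142.6 [ 550. -259.]
34 60.5 142.5 [ 550. -259.]
36 63.0 142.2 [ 550. -259.]
38 65.8 141.7 [ 551. -260.]
40 68.4 141.4 [ 552. -260.]
42 71.2 140.9 [ 552. -260.]
44 73.9 140.1 [ 553. -260.]
46 76.5 139.2 [ 553. -260.]
48 79.1 138.1 [ 554. -260.]
[ 5.79660361e+01  1.50802276e+01 -2.77832553e+00  7.21576038e+01
  1.20767302e-03  8.11008367e+01] [[-0.92   0.393 -0.   ]
 [ 0.393  0.92  -0.   ]
 [ 0.    -0.    -1.   ]] [0.20623811 0.48271206 0.23115647]
{'tvec': array([-0.52553626, -0.03616813,  0.37968048]), 'fx': 325.19226210127806, 'cx': 284.73845925126426, 'cy': 207.48313834106364}
```

>>> step_arm(
  moves=[
    [[0.43,-0.93,0],[0,0,0.142]],
    [[0.43,-0.93,0],[0,0,0.142]],
    [[0.43,-0.93,0],[0,0,0.142]],
    [[0.43,-0.93,0],[0,0,0.142]],
    [[0.43,-0.93,0],[0,0,0.142]],
  ],
  hand=0,
)

```text
t: 0.8
position: [0.2929, 0.294, 0.2314]
ee_rot: [[-0.999, -0.042, 0.0], [-0.042, 0.999, -0.0], [-0.0, -0.0, -1.0]]
force: [0.3, 0.5, -0.5]
opening: 0.0856
grip_force: 0.0
```

>>> step_arm(
  moves=[
    [[0.43,-0.93,0],[0,0,0.142]],
    [[0.43,-0.93,0],[0,0,0.142]],
    [[0.43,-0.93,0],[0,0,0.142]],
    [[0.43,-0.93,0],[0,0,0.142]],
    [[0.43,-0.93,0],[0,0,0.142]],
  ],
)

```text
t: 1.3
position: [0.3789, 0.1085, 0.2314]
ee_rot: [[-0.882, -0.472, 0.001], [-0.472, 0.882, -0.0], [-0.0, -0.0, -1.0]]
force: [0.7, 0.6, 0.2]
opening: 0.0854
grip_force: 0.0
```

>>> step_arm(
  moves=[
    [[0.43,-0.93,0],[0,0,0]],
    [[0.43,-0.93,0],[0,0,0]],
    [[0.43,-0.93,0],[0,0,0]],
    [[0.43,-0.93,0],[0,0,0]],
    [[0.43,-0.93,0],[0,0,0]],
  ],
)

```text
t: 1.8
position: [0.4661, -0.0796, 0.2307]
ee_rot: [[-0.885, -0.466, 0.0], [-0.466, 0.885, -0.001], [0.0, -0.001, -1.0]]
force: [-0.9, -0.0, -0.1]
opening: 0.0849
grip_force: 0.0
```

>>> step_arm(
  moves=[
    [[0.43,-0.93,-0.4],[0,0,0]],
    [[0.43,-0.93,-0.4],[0,0,0]],
    [[0.43,-0.93,-0.4],[0,0,0]],
    [[0.43,-0.93,-0.4],[0,0,0]],
    [[0.43,-0.93,-0.4],[0,0,0]],
    [[0.43,-0.93,-0.4],[0,0,0]],
    [[0.43,-0.93,-0.4],[0,0,0]],
  ],
)

```text
t: 2.5
position: [0.55, -0.2605, 0.1513]
ee_rot: [[-0.883, -0.469, -0.001], [-0.469, 0.883, 0.001], [0.0, 0.001, -1.0]]
force: [-0.7, 1.0, -0.0]
opening: 0.0856
grip_force: 0.0
```

```bash
python3 - <<'E'
from h import *
im,d=get_image("wrist"); save("w1",im)
# project expected points through the fisheye
p,R,t=cam("wrist")
u=np.array([np.cos(np.radians(28)),np.sin(np.radians(28)),0]);v=np.array([-u[1],u[0],0]);o=np.array([.549,-.26,0])+u*.005
for n,x,y,z in[("lipL",68,18,36),("lipR",68,-18,36),("sideL",-5,27,52),("sideR",-5,-27,52),("handle",-78,0,30)]:
    c=R@(o+u*x/1e3+v*y/1e3+[0,0,z/1e3])+t; a=np.arctan2(np.hypot(c[0],c[1]),c[2]); q=c[:2]/np.hypot(c[0],c[1])*a*p["fx"]
    print(n,np.round([p["cy"]+q[1],p["cx"]+q[0]])); cv2.circle(im,(int(p["cx"]+q[0]),int(p["cy"]+q[1])),3,(255,0,255),-1)
save("w1",im)
E
```

```text
lipL [279. 304.]
lipR [279. 264.]
sideL [207. 318.]
sideR [207. 249.]
handle [112. 284.]
```

View pics/w1.png

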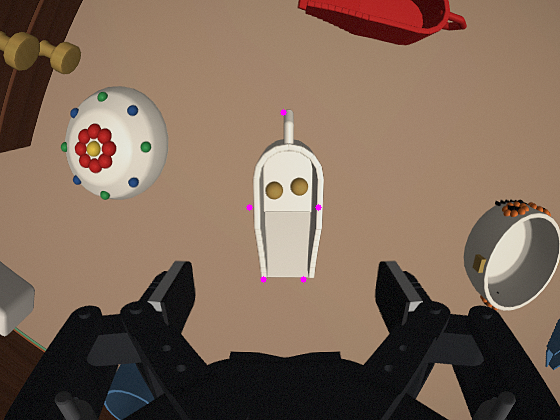

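The wrist view shows the creamer centred at column 289 and both beads inside. My predicted points fall at 284, so the creamer is about 3–4 mm to the side, with the angle right. I'll correct for that and descend.

>>> step_arm(
  moves=[
    [[-0.012,0.015,-0.15],[0,0,0]],
    [[-0.012,0.015,-0.35],[0,0,0]],
    [[-0.012,0.015,-0.5],[0,0,0]],
    [[-0.012,0.015,-0.6],[0,0,0]],
    [[-0.012,0.015,-0.67],[0,0,0]],
    [[-0.012,0.015,-0.705],[0,0,0]],
    [[-0.012,0.015,-0.705],[0,0,0]],
    [[-0.012,0.015,-0.705],[0,0,0]],
  ],
)

```text
t: 3.35
position: [0.5483, -0.258, 0.0114]
ee_rot: [[-0.883, -0.47, 0.001], [-0.47, 0.883, -0.001], [-0.001, -0.001, -1.0]]
force: [-0.1, -0.7, 0.2]
opening: 0.0857
grip_force: 0.0
```

>>> step_arm(
  moves=[
    [[0,0,0],[0,0,0]],
    [[0,0,0],[0,0,0]],
    [[0,0,0],[0,0,0]],
    [[0,0,0],[0,0,0]],
    [[0,0,0],[0,0,0]],
    [[0,0,0],[0,0,0]],
    [[0,0,0],[0,0,0]],
    [[0,0,0],[0,0,0]],
    [[0,0,0],[0,0,0]],
    [[0,0,0],[0,0,0]],
  ],
  hand=1,
  squeeze=35,
)

```text
t: 4.35
position: [0.5482, -0.2584, 0.011]
ee_rot: [[-0.883, -0.469, 0.001], [-0.469, 0.883, -0.001], [-0.001, -0.001, -1.0]]
force: [-1.3, -0.1, 6.0]
opening: 0.0536
grip_force: 37.1
```

>>> step_arm(
  moves=[
    [[0,0,0.01],[0,0,0]],
    [[0,0,0.04],[0,0,0]],
    [[0,0,0.09],[0,0,0]],
    [[0,0,0.15],[0,0,0]],
    [[0,0,0.21],[0,0,0]],
    [[0,0,0.27],[0,0,0]],
    [[0,0,0.33],[0,0,0]],
    [[0,0,0.37],[0,0,0]],
    [[0,0,0.39],[0,0,0]],
    [[0,0,0.4],[0,0,0]],
    [[0,0,0.4],[0,0,0]],
    [[0,0,0.4],[0,0,0]],
  ],
)

```text
t: 5.55
position: [0.5477, -0.2581, 0.0898]
ee_rot: [[-0.883, -0.469, -0.001], [-0.469, 0.883, 0.0], [0.0, 0.001, -1.0]]
force: [-0.2, 0.7, -2.2]
opening: 0.0533
grip_force: 37.3
```

>>> step_arm(
  moves=[
    [[0,0,0],[0,0,0.003]],
    [[0,0,0],[0,0,0.012]],
    [[0,0,0],[0,0,0.028]],
    [[0,0,0],[0,0,0.05]],
    [[0,0,0],[0,0,0.076]],
    [[0,0,0],[0,0,0.104]],
    [[0,0,0],[0,0,0.134]],
    [[0,0,0],[0,0,0.164]],
    [[0,0,0],[0,0,0.194]],
    [[0,0,0],[0,0,0.224]],
    [[0,0,0],[0,0,0.254]],
    [[0,0,0],[0,0,0.28]],
    [[0,0,0],[0,0,0.304]],
    [[0,0,0],[0,0,0.323]],
    [[0,0,0],[0,0,0.335]],
    [[0,0,0],[0,0,0.342]],
    [[0,0,0],[0,0,0.344]],
    [[0,0,0],[0,0,0.344]],
  ],
)

```text
t: 7.35
position: [0.5479, -0.2582, 0.0902]
ee_rot: [[-0.002, -1.0, -0.0], [-1.0, 0.002, 0.0], [-0.0, 0.0, -1.0]]
force: [0.6, -0.0, -2.1]
opening: 0.0535
grip_force: 37.3
```

>>> step_arm(
  moves=[
    [[-0.002,0.005,0],[0,0,0]],
    [[-0.008,0.02,0],[0,0,0]],
    [[-0.02,0.045,0],[0,0,0]],
    [[-0.035,0.08,0],[0,0,0]],
    [[-0.055,0.125,0],[0,0,0]],
    [[-0.08,0.18,0],[0,0,0]],
    [[-0.105,0.24,0],[0,0,0]],
    [[-0.13,0.3,0],[0,0,0]],
    [[-0.16,0.36,-0.005],[0,0,0]],
    [[-0.185,0.42,-0.015],[0,0,0]],
    [[-0.21,0.48,-0.03],[0,0,0]],
    [[-0.235,0.535,-0.045],[0,0,0]],
    [[-0.255,0.58,-0.06],[0,0,0]],
    [[-0.275,0.62,-0.075],[0,0,0]],
    [[-0.288,0.65,-0.085],[0,0,0]],
    [[-0.296,0.67,-0.09],[0,0,0]],
    [[-0.3,0.68,-0.09],[0,0,0]],
    [[-0.3,0.68,-0.09],[0,0,0]],
    [[-0.3,0.68,-0.09],[0,0,0]],
  ],
)

```text
t: 9.25
position: [0.4881, -0.1225, 0.0724]
ee_rot: [[-0.002, -1.0, 0.0], [-1.0, 0.002, -0.0], [0.0, -0.0, -1.0]]
force: [-0.2, -0.4, -2.6]
opening: 0.054
grip_force: 37.3
```

```bash
python3 - <<'E'
from h import *
im,d=get_image("top"); save("t2",im)
im2,_=get_image("wrist"); save("t2",np.hstack([im[60:330,130:480],im2[100:370,180:530]]))
P=cloud("top",d,d>0)
b=P[(P[:,2]>.052)&(P[:,2]<.066)&(np.hypot(P[:,0]-.49,P[:,1]+.019)<.065)]
print(cv2.minEnclosingCircle((b[:,:2]*1000).astype(np.float32)))
print(readout.state()["joint_pos"].round(1) if hasattr(readout.state()["joint_pos"],"round") else readout.state()["joint_pos"])
E
```

```text
((526.35693359375, 17.94401741027832), 5.491719722747803)
[ -23.4   19.   -23.4   47.5   -0.  -113.3]
```

View pics/t2.png

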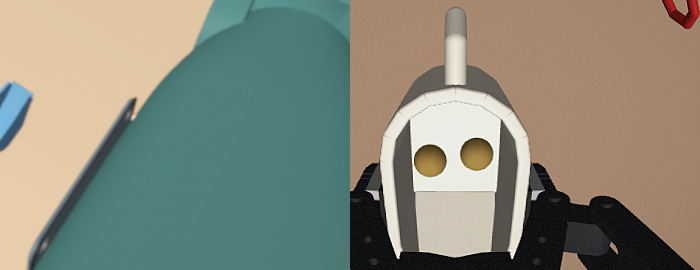

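The wrist view confirms both beads are in the held creamer. The arm blocks the top view, so I'll check lip against box from the scene camera.

```bash
python3 - <<'E'
from h import *
im,d=get_image("scene"); save("s2",im)
P=cloud("scene",d,d>0)
b=P[(P[:,2]>.055)&(P[:,2]<.065)&(P[:,1]>-.09)&(np.hypot(P[:,0]-.49,P[:,1]+.019)<.065)]
print(len(b),cv2.minEnclosingCircle((b[:,:2]*1000).astype(np.float32)))
l=P[(P[:,2]>.07)&(P[:,2]<.125)&(abs(P[:,0]-.488)<.035)&(P[:,1]<.03)&(P[:,1]>-.2)]
f=l[l[:,1]>np.percentile(l[:,1],99.5)-.004];print(np.percentile(l[:,1],[95,99,99.8]),f.mean(0),np.percentile(f,[3,97],axis=0))
E
```

```text
484 ((490.0775146484375, -18.559703826904297), 60.05293273925781)
[-0.06372464 -0.05537444 -0.05347968] [ 0.48769925 -0.05529475  0.09468614] [[ 0.46840096 -0.05725549  0.09233547]
 [ 0.5118462  -0.05318157  0.09658268]]
```

View pics/s2.png

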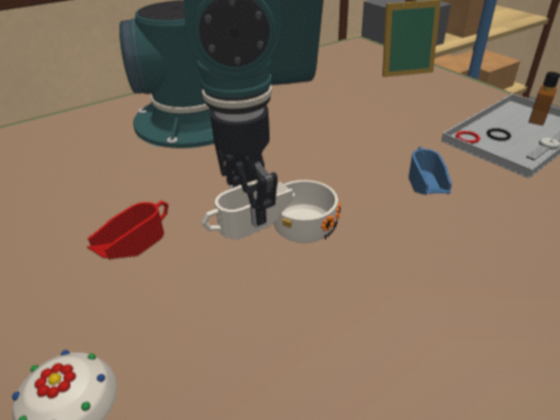

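Lip at (0.488, -0.053, 0.095), box centre (0.489, -0.019): the lip is over the mouth and facing it. Tilting about the lip now.

>>> step_arm(
  moves=[
    [[0,0,0.01],[-0.012,0,0]],
    [[0,0,0.021],[-0.028,0,0]],
    [[0,0,0.032],[-0.042,0,0]],
    [[0,0,0.043],[-0.056,0,0]],
    [[0.0,0.002,0.054],[-0.07,0,0]],
    [[0,0.005,0.065],[-0.083,0,0]],
    [[0,0.007,0.076],[-0.097,0,0]],
    [[0,0.01,0.087],[-0.111,0,0]],
    [[0,0.011,0.103],[-0.125,0,0]],
    [[0,0.013,0.118],[-0.139,0,0]],
    [[0,0.015,0.135],[-0.153,0,0]],
    [[0,0.017,0.151],[-0.167,0,0]],
    [[0,0.017,0.151],[-0.167,0,0]],
  ],
)

```text
t: 10.7
position: [0.4879, -0.1182, 0.1023]
ee_rot: [[-0.001, -1.0, 0.0], [-0.865, 0.0, -0.501], [0.501, -0.0, -0.865]]
force: [0.5, 0.2, -2.8]
opening: 0.0536
grip_force: 37.3
```

>>> step_arm(
  moves=[
    [[0,0.002,0.008],[-0.007,0,0]],
    [[0,0.004,0.016],[-0.014,0,0]],
    [[0,0.006,0.024],[-0.021,0,0]],
    [[0,0.008,0.032],[-0.028,0,0]],
    [[0,0.01,0.04],[-0.035,0,0]],
    [[0,0.013,0.047],[-0.042,0,0]],
    [[0,0.015,0.055],[-0.049,0,0]],
    [[0,0.018,0.062],[-0.056,0,0]],
    [[0,0.021,0.07],[-0.063,0,0]],
    [[0,0.025,0.077],[-0.07,0,0]],
    [[0,0.028,0.085],[-0.077,0,0]],
    [[0,0.031,0.092],[-0.083,0,0]],
    [[0,0.035,0.099],[-0.09,0,0]],
    [[0,0.039,0.106],[-0.097,0,0]],
    [[0,0.042,0.113],[-0.104,0,0]],
    [[0,0.046,0.12],[-0.111,0,0]],
    [[0,0.05,0.127],[-0.118,0,0]],
    [[0,0.055,0.134],[-0.125,0,0]],
    [[0,0.059,0.14],[-0.132,0,0]],
    [[0,0.063,0.147],[-0.139,0,0]],
  ],
)

```text
t: 12.7
position: [0.4879, -0.1061, 0.132]
ee_rot: [[-0.002, -1.0, 0.0], [-0.571, 0.001, -0.821], [0.821, -0.001, -0.571]]
force: [-0.4, -0.8, -2.1]
opening: 0.0535
grip_force: 37.4
```

>>> step_arm(
  moves=[
    [[0,0,0],[0,0,0]],
    [[0,0,0],[0,0,0]],
    [[0,0,0],[0,0,0]],
    [[0,0,0],[0,0,0]],
    [[0,0,0],[0,0,0]],
    [[0,0,0],[0,0,0]],
    [[0,0,0],[0,0,0]],
    [[0,0,0],[0,0,0]],
  ],
)

```text
t: 13.5
position: [0.4879, -0.1062, 0.1319]
ee_rot: [[-0.002, -1.0, -0.0], [-0.572, 0.001, -0.82], [0.82, -0.001, -0.572]]
force: [0.1, 0.4, -2.9]
opening: 0.0535
grip_force: 37.4
```

```bash
python3 - <<'E'
from h import *
im,d=get_image("scene"); im2,_=get_image("wrist")
save("p3",np.hstack([cv2.resize(im[130:290,170:390],None,fx=1.75,fy=1.75),cv2.resize(im2[0:420,60:560],(333,280))]))
for o in finder.find_in("scene","bead_a"): print(o)
E
```

```text
{'pixel': [209.9, 309.4], 'score': 0.54}
```

View pics/p3.png

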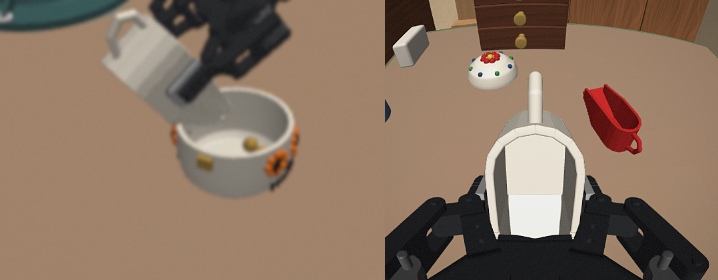

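Wrist view: the creamer is empty. The scene view shows one bead in the box; the other is hidden by the wall or spout. I'll untilt and back off.

>>> step_arm(
  moves=[
    [[0,0,0.02],[0,0,0]],
    [[0,0,0.05],[0,0,0]],
    [[0,-0.008,0.047],[0.014,0,0]],
    [[0,-0.017,0.033],[0.028,0,0]],
    [[0,-0.032,0.005],[0.056,0,0]],
    [[0,-0.045,-0.025],[0.083,0,0]],
    [[0,-0.055,-0.055],[0.111,0,0]],
    [[0,-0.063,-0.087],[0.139,0,0]],
    [[0,-0.067,-0.12],[0.167,0,0]],
    [[0,-0.07,-0.151],[0.195,0,0]],
    [[0,-0.075,-0.173],[0.222,0,0]],
    [[0,-0.08,-0.195],[0.25,0,0]],
    [[0,-0.08,-0.215],[0.278,0,0]],
    [[0,-0.08,-0.235],[0.306,0,0]],
    [[0,-0.08,-0.235],[0.306,0,0]],
    [[0,-0.08,-0.235],[0.306,0,0]],
  ],
)

```text
t: 15.25
position: [0.4877, -0.1228, 0.0851]
ee_rot: [[-0.003, -1.0, -0.0], [-1.0, 0.003, -0.002], [0.002, 0.0, -1.0]]
force: [-0.1, -0.2, -1.1]
opening: 0.0537
grip_force: 37.3
```

>>> step_arm(
  moves=[
    [[0,-0.01,0.02],[0,0,0]],
    [[0.01,-0.04,0.04],[0,0,0]],
    [[0.02,-0.1,0.04],[0,0,0]],
    [[0.04,-0.17,0.04],[0,0,0]],
    [[0.06,-0.24,0.04],[0,0,0]],
    [[0.08,-0.31,0.04],[0,0,0]],
    [[0.1,-0.36,0],[0,0,0]],
    [[0.11,-0.39,-0.05],[0,0,0]],
    [[0.11,-0.4,-0.12],[0,0,0]],
    [[0.11,-0.41,-0.19],[0,0,0]],
    [[0.11,-0.41,-0.25],[0,0,0]],
    [[0.11,-0.41,-0.28],[0,0,0]],
    [[0.11,-0.41,-0.3],[0,0,0]],
    [[0.11,-0.41,-0.3],[0,0,0]],
  ],
)

```text
t: 16.65
position: [0.5098, -0.2041, 0.0245]
ee_rot: [[-0.002, -1.0, -0.0], [-1.0, 0.002, 0.0], [-0.0, 0.0, -1.0]]
force: [-0.1, 0.3, -1.9]
opening: 0.0539
grip_force: 37.3
```

```bash
python3 - <<'E'
from h import *
im,d=get_image("top"); im2,_=get_image("wrist"); im3,_=get_image("scene")
save("q4",np.vstack([np.hstack([im[100:300,180:480],im2[100:300,180:480]]),np.hstack([cv2.resize(im3[170:250,255:355],None,fx=3,fy=3),cv2.resize(im3[170:290,130:330],(300,240))])]))
s=readout.state();print(s["position"],s["ee_rot"],s["force"])
E
```

```text
[ 0.51018428 -0.2043096   0.02533976] [[-1.53165350e-03 -9.99998593e-01  6.84403831e-04]
 [-9.99998752e-01  1.53138853e-03 -3.87517898e-04]
 [ 3.86469265e-04 -6.84996521e-04 -9.99999691e-01]] [ 0.04590651  0.3815319  -2.81663429]
```

View pics/q4.png

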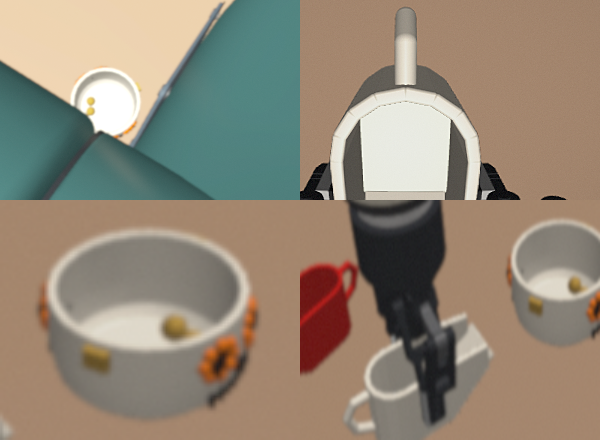

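The top view shows both beads in the box, and the creamer is empty. Next I'll lower the creamer gently.

>>> step_arm(
  moves=[
    [[0,0,-0.02],[0,0,0]],
    [[0,0,-0.04],[0,0,0]],
    [[0,0,-0.052],[0,0,0]],
    [[0,0,-0.06],[0,0,0]],
    [[0,0,-0.065],[0,0,0]],
    [[0,0,-0.068],[0,0,0]],
    [[0,0,-0.068],[0,0,0]],
    [[0,0,-0.068],[0,0,0]],
  ],
)

```text
t: 17.6
position: [0.5099, -0.2042, 0.0114]
ee_rot: [[-0.002, -1.0, 0.0], [-1.0, 0.002, -0.0], [0.0, -0.0, -1.0]]
force: [0.5, -0.6, -3.0]
opening: 0.0538
grip_force: 37.3
```

Not touching yet (force still about -3 N); a little lower.

>>> step_arm(
  moves=[
    [[0,0,-0.003],[0,0,0]],
    [[0,0,-0.006],[0,0,0]],
    [[0,0,-0.006],[0,0,0]],
    [[0,0,-0.006],[0,0,0]],
  ],
)

```text
t: 18.0
position: [0.51, -0.2043, 0.011]
ee_rot: [[-0.002, -1.0, 0.001], [-1.0, 0.002, -0.001], [0.001, -0.001, -1.0]]
force: [-4.0, 2.4, 15.1]
opening: 0.0534
grip_force: 39.1
```

In contact. Opening the gripper slowly, then rising.

>>> step_arm(
  moves=[
    [[0,0,0.003],[0,0,0]],
    [[0,0,0.004],[0,0,0]],
  ],
)

```text
t: 18.2
position: [0.51, -0.2043, 0.0111]
ee_rot: [[-0.002, -1.0, 0.0], [-1.0, 0.002, -0.0], [0.0, -0.0, -1.0]]
force: [-0.8, 1.0, -0.4]
opening: 0.0538
grip_force: 37.8
```

>>> step_arm(
  moves=[
    [[0,0,0],[0,0,0]],
    [[0,0,0],[0,0,0]],
    [[0,0,0],[0,0,0]],
    [[0,0,0],[0,0,0]],
    [[0,0,0],[0,0,0]],
    [[0,0,0],[0,0,0]],
    [[0,0,0],[0,0,0]],
    [[0,0,0],[0,0,0]],
  ],
  hand=0,
)

```text
t: 19.0
position: [0.5099, -0.2042, 0.0109]
ee_rot: [[-0.002, -1.0, 0.0], [-1.0, 0.002, -0.0], [0.0, -0.0, -1.0]]
force: [-0.4, -0.3, -0.3]
opening: 0.0854
grip_force: 0.0
```

>>> step_arm(
  moves=[
    [[0,0,0.03],[0,0,0]],
    [[0,0,0.1],[0,0,0]],
    [[0,0,0.2],[0,0,0]],
    [[0,0,0.4],[0,0,0]],
    [[0,0,0.6],[0,0,0]],
    [[0,0,0.8],[0,0,0]],
    [[0,0,0.9],[0,0,0]],
    [[0,0,0.9],[0,0,0]],
  ],
)

```text
t: 19.8
position: [0.511, -0.2048, 0.1942]
ee_rot: [[-0.002, -1.0, 0.004], [-1.0, 0.002, -0.003], [0.003, -0.004, -1.0]]
force: [0.1, -0.8, -0.2]
opening: 0.0854
grip_force: 0.0
```

```bash
python3 - <<'E'
from h import *
im,d=get_image("top"); im3,d3=get_image("scene")
save("q5",np.hstack([im[60:330,130:480],im3[150:420,60:410]]))
P=cloud("scene",d3,d3>0)
b=P[(P[:,2]>.055)&(P[:,2]<.065)&(np.hypot(P[:,0]-.49,P[:,1]+.019)<.075)]
print(cv2.minEnclosingCircle((b[:,:2]*1000).astype(np.float32)))
c=P[(P[:,2]>.01)&(P[:,2]<.07)&(abs(P[:,0]-.51)<.05)&(P[:,1]<-.1)&(P[:,1]>-.3)];print(np.percentile(c,[1,99],axis=0))
E
```

```text
((487.86309814453125, -20.495325088500977), 60.403377532958984)
[[ 0.48715554 -0.2752846   0.01074249]
 [ 0.5393913  -0.13733707  0.0526009 ]]
```

View pics/q5.png

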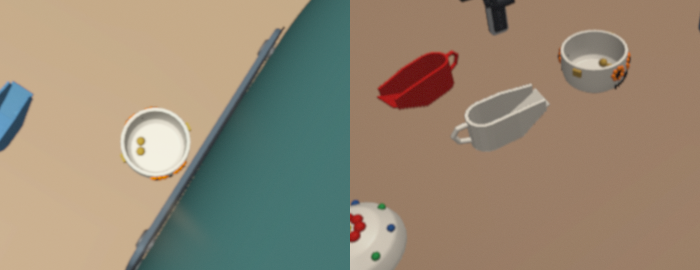

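The creamer is upright and clear, the box hasn't moved, and both beads are in it.

```bash
python3 -c "
from workcell import workorder; print(workorder.job_done())"
```

```text
the job is handed in; nothing more can be done
None
```

Job handed in at about 20 s: both beads are in the skull box, which has not moved, and the white creamer stands upright on the dresser glass, clear of everything.

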